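# Fetch the calibration weight from behind the bottles

## Robot

A 6-joint arm with a two-finger parallel gripper is mounted at the origin on a cart in front of the work surface, level with it; the furniture and walls round the work are solid. World frame = base frame: x ahead of the robot, y to its left, z up, the work surface at z = 0. Lengths are in mm, angles in rad, forces in N, time in s.
With the tool pointing down it reaches from about 350 to 875 mm from the base axis. Payload 4.2 kg.
Tool frame: the origin (TCP) lies at the very end of the fingers, on their centre line; the grasp point (between the pads) lies 19 mm behind it (arm.grip_point_offset is the distance from the TCP to the grasp point, in mm); z points along the fingers, y is the direction in which the jaws open and shut (so a half turn about z gives the same grasp; the last joint's range is limited). The gripper opens to 85 mm and grips with 20 to 120 N. Pads are 22 mm wide; open, the fingers measure 114 mm over their backs; the gripper's body (76 mm by 85 mm) begins 54 mm behind the grasp point. The pads swing forward as they close: fully open they stand 13 mm farther back than shut.
Start: joints at [-0.973, 0.385, 0.008, 0, -1.194, -0.259], TCP at [207.737, -589.444, 231.312] pointing down, gripper open.
Joint ranges: [-3.14, 3.14], [-1.21, 2.06], [-1.07, 1.41], [-3.16, 2.05], [-2.99, -0.16], [-3.1, 3.1]. Speed limits (rad/s): [2.79, 2.79, 3.14, 3.14, 3.14, 3.14].

## Interface

Orientations are given as a unit quaternion [x, y, z, w].
In Python, from bench import arm gives the robot as it stands.
- The arm moves only by the tool drive_tool, never from a script. Its argument "steps" is a list of rows, each a list of 5 numbers: the shift along the tool's x, y, z in m, then the turn about the tool's z in degrees, then the finger opening in m, from 0 to 0.0854. A call has 1 to 20 rows; each row shifts and turns the commanded pose from where the row before left it, along the tool's axes as they then stand; what a row does not reach is not made up. A row lasts 1/10 s, in which the tool goes at most 50 mm and 8.59 degrees, less where a joint would pass 70% of its speed; a pose out of reach is approached as far as the arm can. A call is refused whole if a number of a shift passes 0.05 or a number of a turn 8.59, either way. A call with a gripper value outside its range is refused whole. The fingers move at their own pace and stop on an object; the grip force is fixed at half the most. Time passes only in rows, so rows that do not move let the fingers close. It gives the time, the measured TCP pose, the force and the opening at its end, in the units of the state.
- arm.read_state(): the state, without advancing time (a new reading comes with each control period).
- arm.get_image(name): name is "scene" or "top" or "wrist"; returns (picture, depth): 384x512x3 uint8, blue, green, red; 384x512 float32, mm along the optical axis (not along the pixel's ray), 0 where there is no reading.
- arm.camera_params(name): a dict with "K" (3x3 intrinsics, pixels), "dist" ([k1, k2, p1, p2, k3] as OpenCV has them; the pictures are not rectified), "world_to_cam" (4x4, takes a point from world to camera coordinates); the wrist camera has in their place "mount" (4x4, takes a point from camera to tool coordinates, whose origin is the TCP and whose axes are the flange's). Camera axes: x right, y up, looking along -z (the intrinsics and any distortion apply to the point x, -y, -z); pixel columns grow to the right and rows downward; lengths in mm; the calibration is good to about 2 mm. A picture is of the moment at which its call begins: read the wrist's pose just before it. camera_params takes no time and is no camera call.
- arm.job_done(): hands the job in, once; it reports no verdict.
The state is a dict: "clock": time; "joints": joint angles; "joint_vel": joint speeds; "joint_efforts": joint torques, N m; "position": TCP position; "ee_rot": TCP orientation; "contact_force": force on the tool from outside, world axes, zero at the start; "wrist_torque": the same for the moment, N m; "gripper_width": finger opening in mm.
Only numpy, scipy, OpenCV 4.12 (cv2) and the standard library are available. Lean on these libraries where they do the work, as an engineer would, in place of code of your own. Each camera call takes 0.05 s, during which the arm holds its last target.

## Task

The balance is due for its check, but the larger steel weight stands behind the two bottles on the grey reagent board. First stand both bottles in the white spill tray, then set the larger weight down gently in the middle of the balance pan, and last put each bottle back upright on the very place where it stood at the start. Do not disturb the small weight.

Things in the scene. Friction and masses are not known exactly. Their poses are not given: they have to be found in the camera images.
- amber_bottle: amber reagent bottle with an orange cap, loose, round body 58 mm in diameter, straight from the base to at least 70 mm up, 113 mm tall over the cap (the cap is no place to grip). Origin: centre of the underside; z up. 0.2 to 0.4 kg. At the start it stands on one of the two front places of the board.
- slim_bottle: slim white plastic bottle with a narrow neck and grey cap, loose, round body 48 mm in diameter, straight from the base to at least 70 mm up, 107 mm tall. Origin: centre of the underside; z up. 0.14 to 0.28 kg. At the start it stands on the other front place of the board.
- weight: the larger steel calibration weight, loose: upright cylinder 30 mm in diameter for the lowest 31 mm, then a narrow neck and a knob 20 mm in diameter; 46 mm tall in all, 0.2 kg. Origin: centre of the underside; z up. It stands on the board behind the gap between the two bottles, about 60 mm from the axis of each.
- small_weight: the small steel weight, same shape, 18 mm in diameter and 28 mm tall, loose, at the back right corner of the board. Origin: centre of the underside. It stays where it is.
- board: fixed flat grey reagent board, 150 mm (its x) by 190 mm (its y) by 8 mm thick, with two dark discs flush in it marking the places of the bottles. Origin: centre of its underside; x points to its back (away from the robot when unturned), z up.
- place_left (a point): centre of the front left dark disc (64 mm diameter) on the board's top, where one bottle stands at the start to within 4 mm; 20 mm in front of the board's middle, 36 mm to its left (board's +y). Axes as the board's.
- place_right (a point): centre of the front right dark disc (64 mm diameter) on the board's top, where the other bottle stands at the start to within 4 mm; 72 mm from place_left. Axes as the board's.
- balance: fixed white top-pan balance, 190 mm (its x) by 150 mm (its y), case 40 mm high, display at its front (-x). Origin: centre of its underside.
- pan (a point): centre of the top face of the balance's round steel pan, 100 mm in diameter, 50 mm above the table, flat and rigid.
- spill_tray: fixed shallow white spill tray, 150 mm (its x) by 170 mm (its y), rim 19 mm high, walls 4 mm, inner floor 11 mm above the table. Origin: centre of its underside. The two bottles fit side by side along its y, 40 mm either side of the centre.
Mind the look-alikes: they are no part of the job. Several things have the shape of the slim_bottle; the one meant has the colours described above.

How it is judged:
By the outcome, as a careful person would: the job done as asked, in the order asked, and still so for the second after the job is handed in, with the robot touching nothing.
It also fails if it takes over 122 s, if anything falls off the work surface, if the arm or the gripper's body presses on something with over 40 N, if the wrist force passes 120 N, or if a joint passes its speed limit or range.

## Working session

There is one attempt and no reset: what is moved stays moved. The work goes in short steps, Python scripts to look and compute and a tool call to move; the robot and the scene stay as the last step left them, time stands still between calls to the robot, and variables do not carry over. Pictures are saved under pics/ and viewed, and the job is handed in when it is done.

Besides the shell and the picture viewer there is one more tool, called after "Call:" as name(argument=value, ...), one argument or row to a line, values as JSON. drive_tool: Moves the arm, as the interface text tells. Its arguments: {"type":"object","properties":{"steps":{"type":"array"}},"required":["steps"]}

```bash
mkdir -p pics; ls
python3 - <<'E'
from bench import arm
import cv2, numpy as np, pickle
s=arm.read_state(); print(s)
d={}
for n in ("scene","top","wrist"):
    im,dp=arm.get_image(n); p=arm.camera_params(n); d[n]=(im,dp,p); cv2.imwrite(f"pics/{n}0.png",im)
    print(n,{k:np.round(v,3).tolist() for k,v in p.items()})
pickle.dump((s,d),open("d0.pkl","wb"))
E
```

```text
pics
{'clock': 0.0, 'joints': array([-9.73383602e-01,  3.85554230e-01,  6.63036266e-03, -5.57101299e-04,
       -1.19403170e+00, -2.58601572e-01]), 'joint_vel': array([-0.00113853,  0.00153591,  0.0003903 ,  0.0010352 , -0.00115252,
       -0.00013349]), 'joint_efforts': array([ 5.27045067e-04, -3.92288554e+01,  1.88400704e+01,  4.18599218e+00,
       -4.67380640e-03, -3.49584788e-07]), 'position': array([ 207.56027545, -588.89284139,  230.21616567]), 'ee_rot': array([-1.68495068e-01,  9.85701871e-01,  1.08969265e-03, -2.12557817e-04]), 'contact_force': array([ 0.14919329, -0.22456742, -0.18277752]), 'wrist_torque': array([0.04235998, 0.0530011 , 0.04084109]), 'gripper_width': 85.16960196573054}
scene {'K': [[378.426, 0.0, 254.87], [0.0, 378.426, 190.438], [0.0, 0.0, 1.0]], 'dist': [-0.024, 0.0, 0.0, 0.0, 0.0], 'world_to_cam': [[-0.87, -0.493, 0.004, 524.349], [0.376, -0.659, 0.652, -277.474], [-0.318, 0.569, 0.759, -778.193], [0.0, 0.0, 0.0, 1.0]]}
top {'K': [[427.275, 0.0, 263.38], [0.0, 427.275, 191.314], [0.0, 0.0, 1.0]], 'dist': [-0.109, 0.0, 0.0, 0.0, 0.0], 'world_to_cam': [[-0.002, -1.0, 0.008, -7.209], [0.997, -0.001, 0.072, -590.898], [-0.072, 0.008, 0.997, -1239.962], [0.0, 0.0, 0.0, 1.0]]}
wrist {'K': [[306.823, 0.0, 260.234], [0.0, 306.823, 196.75], [0.0, 0.0, 1.0]], 'dist': [-0.04, 0.0, 0.0, 0.0, 0.0], 'mount': [[0.0, 0.958, 0.285, 73.713], [1.0, -0.0, -0.0, -1.578], [-0.0, 0.285, -0.958, -143.332], [0.0, 0.0, 0.0, 1.0]]}
```

View pics/scene0.png

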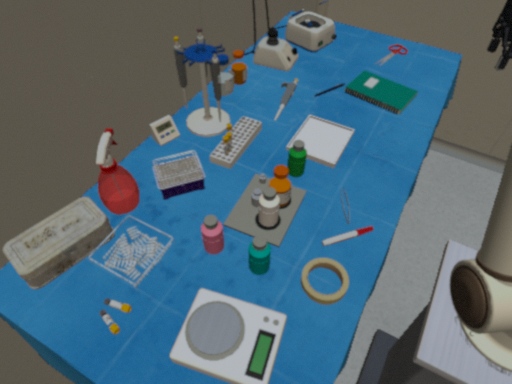

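View pics/top0.png

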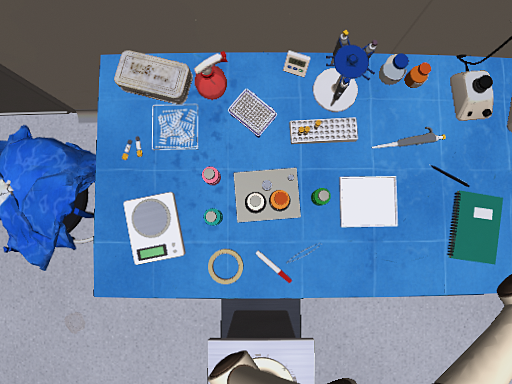

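View pics/wrist0.png

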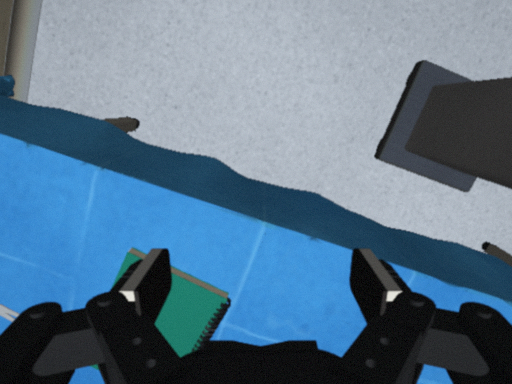

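Top picture: the board is at about (267,195). The slim bottle candidates are white with a grey cap on the board (256,202), pink (211,175), teal (213,216) and green (321,197). Only the one at (256,202) has the right colours. The amber bottle with the orange cap is at (280,200); another orange one stands far off the board at (420,73). The large weight is at (266,186) and the small one at (291,178). The tray is at (368,202) and the balance pan at (151,217). Next I enlarge and measure.

```bash
cat > h.py <<'E'
import numpy as np, cv2, pickle
def cloud(dp,p,T=None):
    h,w=dp.shape; v,u=np.mgrid[0:h,0:w]
    n=cv2.undistortPoints(np.stack([u.ravel(),v.ravel()],1).astype(float).reshape(-1,1,2),p["K"],np.array(p["dist"],float)).reshape(-1,2)
    z=dp.ravel().astype(float)
    P=np.stack([n[:,0]*z,-n[:,1]*z,-z,np.ones_like(z)],1)
    M=np.linalg.inv(p["world_to_cam"]) if T is None else T
    W=(P@M.T)[:,:3]; W[z==0]=np.nan
    return W.reshape(h,w,3)
def proj(W,p,M=None):
    W=np.atleast_2d(W).astype(float)
    M=p["world_to_cam"] if M is None else M
    C=np.c_[W,np.ones(len(W))]@np.array(M).T
    q=np.stack([C[:,0],-C[:,1],-C[:,2]],1)
    return cv2.projectPoints(q,np.zeros(3),np.zeros(3),p["K"],np.array(p["dist"],float))[0].reshape(-1,2)
E
python3 - <<'E'
from h import *
s,d=pickle.load(open("d0.pkl","rb"))
im,dp,p=d["top"]; W=cloud(dp,p)
for n,(u,v) in dict(white=(256,202),amber=(280,200),wt=(267,186),small=(291,178),tray=(368,202),pan=(151,217),boardL=(239,215),boardR=(295,214),green=(321,197),pink=(211,175),teal=(213,216),table=(330,250),pipette=(420,140)).items(): print(n,np.round(W[v-1:v+2,u-1:u+2].reshape(-1,3).mean(0),1))
c=cv2.resize(im[155:230,195:345],None,fx=5,fy=5,interpolation=cv2.INTER_CUBIC); cv2.imwrite("pics/topcrop.png",c)
im=d["scene"][0]
c=cv2.resize(im[135:285,190:340],None,fx=4,fy=4,interpolation=cv2.INTER_CUBIC); cv2.imwrite("pics/scrop.png",c)
E
```

```text
white [nan nan nan]
amber [560.  -52.4 121.5]
wt [603.8 -18.3  54.6]
small [nan nan nan]
tray [ 559.1 -321.5   11.4]
pan [514.9 317.1  49.2]
boardL [521.4  64.3   7.6]
boardR [ 524.  -102.2    8.9]
green [ 568.8 -166.3  107.1]
pink [630.  136.9 107.9]
teal [517.  130.7 107.5]
table [ 416.4 -206.8    2.1]
pipette [ 746.3 -483.7   22.5]
```

View pics/topcrop.png

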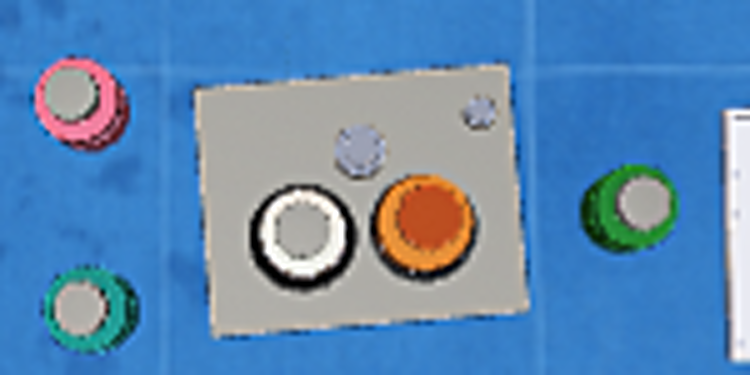

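View pics/scrop.png

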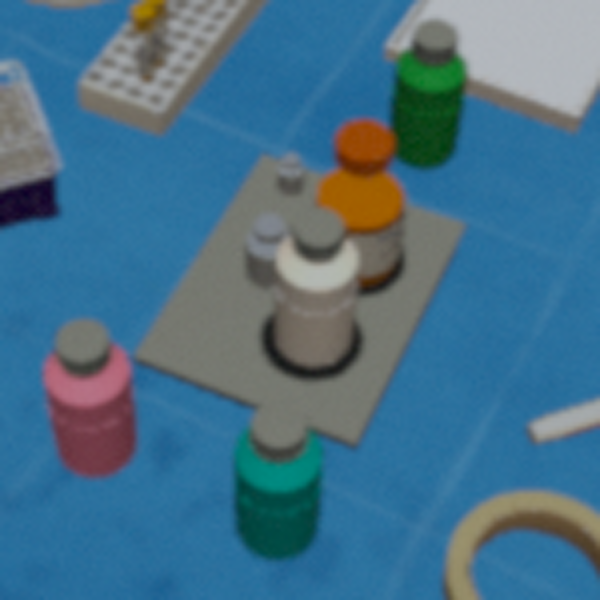

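The crops confirm it. The white bottle with the grey cap is on the left disc, the amber bottle with the orange cap on the right disc, the large weight behind the gap and the small weight at the back right corner. Next I measure positions.

```bash
cat >> h.py <<'E'
def fitcap(W,x,y,r,z0,z1):
    m=(np.hypot(W[...,0]-x,W[...,1]-y)<r)&(W[...,2]>z0)&(W[...,2]<z1)
    P=W[m]; 
    if len(P)<4: return None
    c,rad=cv2.minEnclosingCircle(P[:,:2].astype(np.float32)); 
    return np.round([*P[:,:2].mean(0),*c,rad,P[:,2].mean(),len(P)],1)
E
python3 - <<'E'
from h import *
s,d=pickle.load(open("d0.pkl","rb"))
for cam in("top","scene"):
    im,dp,p=d[cam]; W=cloud(dp,p)
    print(cam)
    for n,a in dict(amb=(555,-50,45,105,130),slim=(555,20,45,105,130),w=(600,-15,30,45,62),sm=(610,-80,30,25,45),pan=(510,320,70,46,54),tray=(560,-320,60,5,15)).items(): print(n,fitcap(W,*a))
    # board plane points
    m=(abs(W[...,0]-565)<130)&(abs(W[...,1]+20)<140)&(W[...,2]>5.)&(W[...,2]<12)&(im.max(2).astype(int)-im.min(2)<40)&(im.max(2)>110)
    r=cv2.minAreaRect(W[m][:,:2].astype(np.float32)); print("board",r,m.sum())
    m=(abs(W[...,0]-560)<130)&(abs(W[...,1]+320)<130)&(W[...,2]>14)&(W[...,2]<24)
    r=cv2.minAreaRect(W[m][:,:2].astype(np.float32)); print("tray",r,m.sum())
    m=(abs(W[...,0]-490)<130)&(abs(W[...,1]-310)<130)&(W[...,2]>36)&(W[...,2]<55)
    r=cv2.minAreaRect(W[m][:,:2].astype(np.float32)); print("bal",r,m.sum())
E
```

```text
top
amb [565.1 -53.7 565.2 -53.9  17.5 121.2 133. ]
slim [558.3  15.1 558.7  14.9  15.1 115.1  95. ]
w [608.9 -17.7 608.8 -18.3   9.9  53.4  37. ]
sm [631.2 -86.7 631.8 -88.1   8.3  32.8  24. ]
pan [512.2 319.9 512.  324.5  64.3  50.3 857. ]
tray [ 559.4 -319.5  560.  -320.    60.    11.  1144. ]
board ((582.2176513671875, -18.219207763671875), (149.30018615722656, 189.11817932128906), 4.515639781951904) 1904
tray ((546.7427978515625, -321.5333251953125), (211.0230712890625, 168.6424560546875), 0.7891567349433899) 662
bal ((483.2202453613281, 312.94097900390625), (188.0896453857422, 147.5247344970703), 11.604264259338379) 3078
scene
amb [563.  -50.6 564.3 -53.6  18.7 118.7 181. ]
slim [556.9  16.7 557.8  14.2  15.4 113.7 132. ]
w [607.6 -16.9 607.9 -17.   10.5  53.4  49. ]
sm [630.8 -87.  630.8 -87.5   8.4  31.5  36. ]
pan [ 510.8  320.   510.2  318.    53.7   50.1 2036. ]
tray [ 558.6 -319.2  559.9 -319.9   59.9   11.2  828. ]
board ((604.3973999023438, -8.7884521484375), (197.84556579589844, 208.62359619140625), 4.723820209503174) 1792
tray ((560.3203125, -321.4009094238281), (150.51390075683594, 175.27928161621094), 0.8454785346984863) 337
bal ((482.1150817871094, 313.15545654296875), (187.58056640625, 148.04702758789062), 11.243514060974121) 7306
```

Call:
drive_tool(
  steps=[
    [0,0,0,-8.3,0.085],
    [0,0,0,-8.3,0.085],
    [0,0,0,-8.3,0.085],
    [0,0,0,-8.3,0.085],
    [0,0,0,-8.3,0.085],
    [0,0,0,-8.3,0.085],
    [0,0,0,-8.3,0.085],
    [0,0,0,-8.3,0.085],
    [0,0,0,-8.3,0.085],
    [-0.034,-0.026,0,0,0.085],
    [-0.034,-0.026,0,0,0.085],
    [-0.034,-0.026,0,0,0.085],
    [-0.034,-0.026,0,0,0.085],
    [-0.034,-0.026,0,0,0.085],
    [-0.034,-0.026,0,0,0.085],
    [-0.034,-0.026,0,0,0.085],
    [-0.034,-0.026,0,0,0.085],
    [-0.034,-0.026,0,0,0.085],
    [-0.034,-0.026,0,0,0.085],
    [-0.034,-0.026,0,0,0.085],
  ],
)

```text
clock: 2.15
position: [466.7, -194.2, 231.3]
ee_rot: [0.732, -0.681, -0.0, 0.0]
contact_force: [-0.2, -0.0, 0.1]
gripper_width: 85.2
```

```bash
cat >> h.py <<'E'
from scipy.spatial.transform import Rotation as Ro
def to(arm,x,y,z,jaw=None):
    s=arm.read_state(); R=Ro.from_quat(s["ee_rot"]).as_matrix()
    d=R.T@(np.array([x,y,z])-s["position"])
    yaw=np.degrees(np.arctan2(R[1,1],R[0,1]))%360
    print("clk",round(s["clock"],2),"pos",np.round(s["position"],1),"jaw",round(yaw,2),"tilt",np.round(R[:2,2],4),"w",round(s["gripper_width"],1),"f",np.round(s["contact_force"],1),"\nshift tool mm",np.round(d,1),"turn",None if jaw is None else round(yaw-jaw,2))
E
python3 -c "
from bench import arm;from h import *
to(arm,565.5,-54.,230,184.5)"
```

```text
clk 2.15 pos [ 466.7 -194.2  231.3] jaw 184.12 tilt [-0.0001  0.0001] w 85.2 f [-0.2 -0.   0.1] 
shift tool mm [-132.7 -108.6    1.3] turn -0.38
```

Call:
drive_tool(
  steps=[
    [-0.033,-0.027,0,-0.4,0.085],
    [-0.033,-0.027,0,0,0.085],
    [-0.033,-0.027,0,0,0.085],
    [-0.033,-0.027,0,0,0.085],
    [0,0,0,0,0.085],
    [0,0,0,0,0.085],
    [0,0,0,0,0.085],
  ],
)

```text
clock: 2.85
position: [563.1, -56.5, 231.0]
ee_rot: [0.734, -0.679, -0.0, 0.0]
contact_force: [0.1, -0.1, -0.2]
gripper_width: 85.1
```

```bash
cat >> h.py <<'E'
def wrist(arm,name):
    s=arm.read_state(); im,dp=arm.get_image("wrist"); p=arm.camera_params("wrist")
    T=np.eye(4);T[:3,:3]=Ro.from_quat(s["ee_rot"]).as_matrix();T[:3,3]=s["position"];T=T@p["mount"]
    cv2.imwrite(f"pics/{name}.png",im); pickle.dump((im,dp,p,T),open(name+".pkl","wb"))
    return im,dp,p,T
E
python3 -c "
from bench import arm;from h import *
to(arm,565.5,-54.,230,184.5)
im,dp,p,T=wrist(arm,'w1');W=cloud(dp,p,T)
for n,a in dict(amb=(565,-54,45,105,130),slim=(558,15,45,105,130),w=(608,-18,30,45,62),sm=(631,-87,25,25,45)).items(): print(n,fitcap(W,*a))
"
```

```text
clk 2.85 pos [563.1 -56.5 231. ] jaw 184.48 tilt [-0.001  -0.0001] w 85.1 f [ 0.1 -0.1 -0.2] 
shift tool mm [-2.3 -2.6  1. ] turn -0.02
amb [ 564.6  -58.6  564.5  -56.8   17.8  121.  1356. ]
slim [558.3  10.1 558.   11.8  15.4 114.6 821. ]
w [607.8 -21.  608.1 -20.6   9.8  54.4 253. ]
sm [630.9 -92.2 631.9 -91.6   8.9  32.1 201. ]
```

View pics/w1.png

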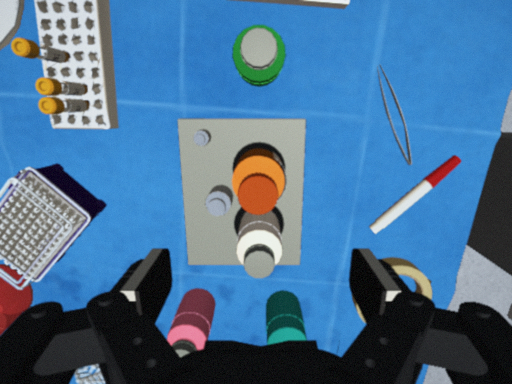

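Call:
drive_tool(
  steps=[
    [-0.001,-0.002,0.025,0,0.085],
    [0,0,0.03,0,0.085],
    [0,0,0.03,0,0.085],
    [0,0,0.03,0,0.085],
    [0,0,0.02,0,0.085],
    [0,0,0.015,0,0.085],
    [0,0,0.01,0,0.085],
    [0,0,0.01,0,0.085],
    [0,0,0.005,0,0.085],
    [0,0,0,0,0.085],
    [0,0,0,0,0.085],
    [0,0,0,0,0.085],
  ],
)

```text
clock: 4.1
position: [566.1, -54.7, 57.0]
ee_rot: [0.734, -0.679, 0.0, -0.001]
contact_force: [-0.8, -0.8, -0.1]
gripper_width: 85.3
```

```bash
python3 -c "
from bench import arm;from h import *
to(arm,565.,-55.5,52.5,184.5)
wrist(arm,'w2')"
```

```text
clk 4.1 pos [566.1 -54.7  57. ] jaw 184.52 tilt [0.0015 0.0002] w 85.3 f [-0.8 -0.8 -0.1] 
shift tool mm [0.7 1.2 4.5] turn 0.02
```

View pics/w2.png

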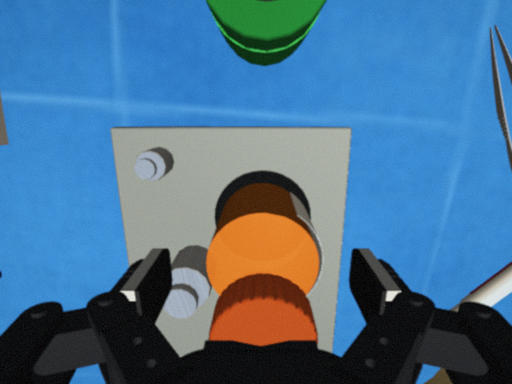

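Call:
drive_tool(
  steps=[
    [0,0.001,0.004,0,0.085],
    [0,0,0,0,0.085],
    [0,0,0,0,0.05],
    [0,0,0,0,0.05],
    [0,0,0,0,0.05],
    [0,0,0,0,0.05],
    [0,0,0,0,0.05],
    [0,0,0,0,0.05],
    [0,0,0,0,0.05],
    [0,0,0,0,0.05],
  ],
)

```text
clock: 5.15
position: [565.1, -54.9, 52.8]
ee_rot: [0.734, -0.679, 0.0, -0.0]
contact_force: [0.3, -0.5, 3.9]
gripper_width: 55.8
```

Call:
drive_tool(
  steps=[
    [0,0,-0.005,0,0.04],
    [0,0,-0.015,0,0.04],
    [0,0,-0.025,0,0.04],
    [0,0,-0.035,0,0.04],
    [0,0,-0.035,0,0.04],
    [0,0,-0.025,0,0.04],
    [0,0,-0.01,0,0.04],
    [0.01,0.001,0,0,0.04],
    [0.022,0.002,0,0,0.04],
    [0.032,0.003,0,0,0.04],
    [0.038,0.004,0,0,0.04],
    [0.038,0.004,0,0,0.04],
    [0.038,0.004,0,0,0.04],
    [0.038,0.004,0,0,0.04],
    [0.035,0.003,0,0,0.04],
    [0.028,0.003,0,0,0.04],
    [0.018,0.001,0,0,0.04],
    [0.008,0.001,0,0,0.04],
    [0,0,0,0,0.04],
    [0,0,0,0,0.04],
  ],
)

```text
clock: 7.15
position: [558.6, -360.4, 201.7]
ee_rot: [0.735, -0.679, -0.001, -0.0]
contact_force: [0.0, 0.6, -2.1]
gripper_width: 55.8
```

```bash
python3 -c "
from bench import arm;from h import *
to(arm,560.,-361,57,184.5)
wrist(arm,'w3')
im,dp=arm.get_image('top'); cv2.imwrite('pics/t3.png',im[100:300,100:420])"
```

```text
clk 7.15 pos [ 558.6 -360.4  201.7] jaw 184.55 tilt [-0.001  0.001] w 55.8 f [ 0.   0.6 -2.1] 
shift tool mm [  0.9  -1.5 144.7] turn 0.05
```

View pics/w3.png

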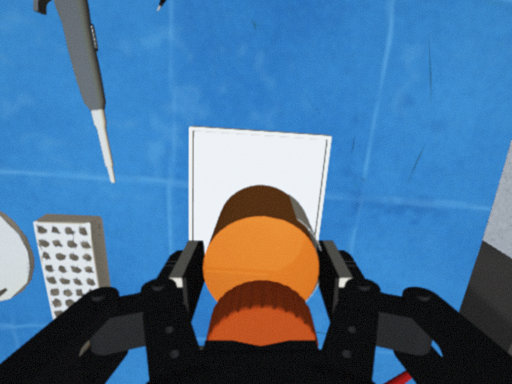

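View pics/t3.png

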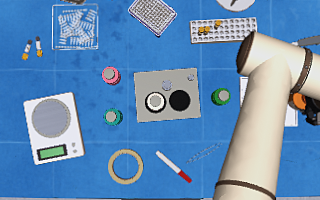

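The amber bottle is held upright over the tray and the right disc is empty. I lower it now.

Call:
drive_tool(
  steps=[
    [0,-0.001,0.015,0,0.04],
    [0,0,0.03,0,0.04],
    [0,0,0.03,0,0.04],
    [0,0,0.03,0,0.04],
    [0,0,0.02,0,0.04],
    [0,0,0.01,0,0.04],
    [0,0,0.005,0,0.04],
    [0,0,0,0,0.04],
    [0,0,0,0,0.04],
    [0,0,0,0,0.04],
  ],
)

```text
clock: 8.25
position: [560.5, -361.5, 63.8]
ee_rot: [0.734, -0.679, 0.001, -0.0]
contact_force: [-0.8, 0.3, -2.0]
gripper_width: 55.7
```

Call:
drive_tool(
  steps=[
    [0,0,0.003,0,0.04],
    [0,0,0.003,0,0.04],
    [0,0,0.001,0,0.04],
    [0,0,0,0,0.04],
    [0,0,0,0,0.04],
  ],
)

```text
clock: 8.75
position: [559.7, -361.3, 55.8]
ee_rot: [0.734, -0.679, 0.0, 0.0]
contact_force: [-0.1, -0.3, 3.0]
gripper_width: 55.7
```

Call:
drive_tool(
  steps=[
    [0,0,0,0,0.065],
    [0,0,0,0,0.085],
    [0,0,0,0,0.085],
    [0,0,0,0,0.085],
    [0,0,0,0,0.085],
    [0,0,-0.01,0,0.085],
    [0,0,-0.03,0,0.085],
    [0,0,-0.04,0,0.085],
    [0,0,-0.04,0,0.085],
    [0,0,-0.03,0,0.085],
    [0,0,-0.01,0,0.085],
    [0,0,0,0,0.085],
    [0,0,0,0,0.085],
    [0,0,0,0,0.085],
  ],
)

```text
clock: 10.15
position: [558.8, -360.7, 213.0]
ee_rot: [0.734, -0.679, -0.002, 0.001]
contact_force: [-0.6, 0.2, -0.1]
gripper_width: 84.9
```

```bash
python3 -c "
from bench import arm;from h import *
to(arm,558.3,13.3,200,184.5)
wrist(arm,'w4')"
```

```text
clk 10.15 pos [ 558.8 -360.7  213. ] jaw 184.5 tilt [-0.0038  0.0019] w 84.9 f [-0.6  0.2 -0.1] 
shift tool mm [-372.9  -28.9   13.7] turn 0.0
```

View pics/w4.png

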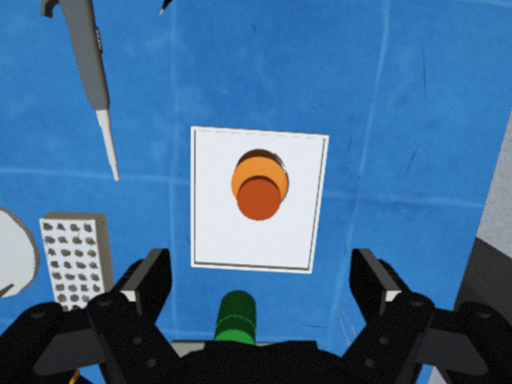

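Call:
drive_tool(
  steps=[
    [-0.013,-0.001,0,0,0.085],
    [-0.028,-0.002,0,0,0.085],
    [-0.04,-0.003,0,0,0.085],
    [-0.045,-0.004,0,0,0.085],
    [-0.045,-0.004,0,0,0.085],
    [-0.045,-0.004,0,0,0.085],
    [-0.045,-0.003,0,0,0.085],
    [-0.042,-0.003,0,0,0.085],
    [-0.035,-0.003,0,0,0.085],
    [-0.024,-0.002,0,0,0.085],
    [-0.011,0,0,0,0.085],
    [0,0,0,0,0.085],
    [0,0,0,0,0.085],
    [0,0,0,0,0.085],
  ],
)

```text
clock: 11.6
position: [559.1, 11.9, 215.2]
ee_rot: [0.734, -0.679, -0.0, 0.0]
contact_force: [0.4, 0.4, 1.1]
gripper_width: 85.3
```

```bash
python3 -c "
from bench import arm;from h import *
to(arm,558.3,13.3,52.5,184.5)
im,dp,p,T=wrist(arm,'w5');W=cloud(dp,p,T)
print(fitcap(W,558,15,45,105,130))"
```

```text
clk 11.6 pos [559.1  11.9 215.2] jaw 184.43 tilt [-0.0004 -0.0002] w 85.3 f [0.4 0.4 1.1] 
shift tool mm [ -1.5   0.6 162.7] turn -0.07
[ 558.2   11.1  558.1   12.1   15.2  115.  1041. ]
```

View pics/w5.png

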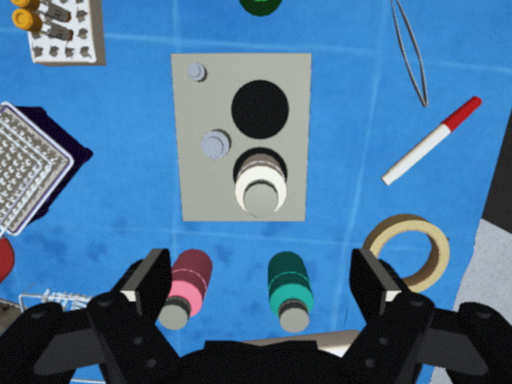

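Call:
drive_tool(
  steps=[
    [-0.001,0.001,0.012,0,0.085],
    [0,0,0.03,0,0.085],
    [0,0,0.03,0,0.085],
    [0,0,0.03,0,0.085],
    [0,0,0.025,0,0.085],
    [0,0,0.015,0,0.085],
    [0,0,0.01,0,0.085],
    [0,0,0.005,0,0.085],
    [0,0,0.004,0,0.085],
    [0,0,0,0,0.085],
    [0,0,0,0,0.085],
    [0,0,0,0,0.085],
  ],
)

```text
clock: 12.85
position: [558.7, 13.9, 55.1]
ee_rot: [0.734, -0.679, 0.0, -0.001]
contact_force: [0.9, 1.0, -0.3]
gripper_width: 84.9
```

```bash
python3 -c "
from bench import arm;from h import *
to(arm,558.3,13.3,52.5,184.5)
wrist(arm,'w6')"
```

```text
clk 12.85 pos [558.7  13.9  55.1] jaw 184.52 tilt [0.0015 0.0004] w 84.9 f [ 0.9  1.  -0.3] 
shift tool mm [0.6 0.4 2.6] turn 0.02
```

View pics/w6.png

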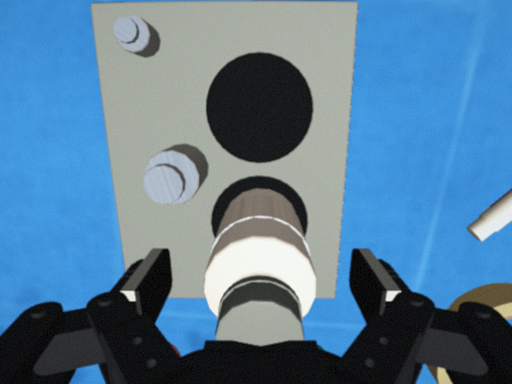

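Call:
drive_tool(
  steps=[
    [0,0,0.005,0,0.085],
    [0,0,0,0,0.085],
    [0,0,0,0,0.04],
    [0,0,0,0,0.04],
    [0,0,0,0,0.03],
    [0,0,0,0,0.03],
    [0,0,0,0,0.03],
    [0,0,0,0,0.03],
    [0,0,0,0,0.03],
    [0,0,0,0,0.03],
  ],
)

```text
clock: 13.9
position: [558.6, 13.8, 49.7]
ee_rot: [0.734, -0.679, 0.0, -0.0]
contact_force: [-0.1, -0.2, 3.7]
gripper_width: 46.8
```

```bash
python3 -c "
from bench import arm;from h import *
to(arm,560,-281,200,184.5)"
```

```text
clk 13.9 pos [558.6  13.8  49.7] jaw 184.52 tilt [0.001  0.0001] w 46.8 f [-0.1 -0.2  3.7] 
shift tool mm [ 294.    21.7 -150.3] turn 0.02
```

Call:
drive_tool(
  steps=[
    [0,0,-0.005,0,0.03],
    [0,0,-0.015,0,0.03],
    [0,0,-0.025,0,0.03],
    [0,0,-0.035,0,0.03],
    [0,0,-0.035,0,0.03],
    [0,0,-0.025,0,0.03],
    [0,0,-0.01,0,0.03],
    [0.01,0.001,0,0,0.03],
    [0.022,0.002,0,0,0.03],
    [0.032,0.002,0,0,0.03],
    [0.038,0.003,0,0,0.03],
    [0.038,0.003,0,0,0.03],
    [0.038,0.003,0,0,0.03],
    [0.037,0.003,0,0,0.03],
    [0.032,0.002,0,0,0.03],
    [0.025,0.002,0,0,0.03],
    [0.015,0.001,0,0,0.03],
    [0.007,0,0,0,0.03],
    [0,0,0,0,0.03],
    [0,0,0,0,0.03],
  ],
)

```text
clock: 15.9
position: [559.2, -280.2, 198.8]
ee_rot: [0.735, -0.679, -0.001, 0.0]
contact_force: [0.3, 0.3, -2.2]
gripper_width: 46.7
```

Call:
drive_tool(
  steps=[
    [0,0,0.015,0,0.03],
    [0,0,0.03,0,0.03],
    [0,0,0.03,0,0.03],
    [0,0,0.03,0,0.03],
    [0,0,0.02,0,0.03],
    [0,0,0.01,0,0.03],
    [0,0,0.005,0,0.03],
    [0,0,0,0,0.03],
    [0,0,0,0,0.03],
    [0,0,0,0,0.03],
  ],
)

```text
clock: 16.9
position: [560.2, -281.2, 60.7]
ee_rot: [0.734, -0.679, 0.001, -0.001]
contact_force: [0.1, -0.1, -1.1]
gripper_width: 46.8
```

Contact is expected at a TCP height of about 52.7.

Call:
drive_tool(
  steps=[
    [0,0,0.003,0,0.03],
    [0,0,0.003,0,0.03],
    [0,0,0.001,0,0.03],
    [0,0,0,0,0.03],
    [0,0,0,0,0.03],
    [0,0,0,0,0.03],
  ],
)

```text
clock: 17.5
position: [559.4, -281.1, 52.7]
ee_rot: [0.734, -0.679, 0.0, 0.0]
contact_force: [-1.0, 1.0, 3.6]
gripper_width: 46.8
```

Call:
drive_tool(
  steps=[
    [0,0,0,0,0.06],
    [0,0,0,0,0.085],
    [0,0,0,0,0.085],
    [0,0,0,0,0.085],
    [0,0,0,0,0.085],
    [0,0,-0.01,0,0.085],
    [0,0,-0.03,0,0.085],
    [0,0,-0.04,0,0.085],
    [0,0,-0.04,0,0.085],
    [0,0,-0.03,0,0.085],
    [0,0,-0.01,0,0.085],
    [0,0,0,0,0.085],
    [0,0,0,0,0.085],
    [0,0,0,0,0.085],
  ],
)

```text
clock: 18.9
position: [558.4, -280.6, 210.1]
ee_rot: [0.734, -0.679, -0.002, 0.001]
contact_force: [-0.0, 0.3, -0.4]
gripper_width: 85.4
```

```bash
python3 -c "
from bench import arm;from h import *
to(arm,608.3,-20,215,184.5)
wrist(arm,'w7')"
```

```text
clk 18.9 pos [ 558.4 -280.6  210.1] jaw 184.5 tilt [-0.0038  0.0014] w 85.4 f [-0.   0.3 -0.4] 
shift tool mm [-255.9  -70.2   -4.7] turn -0.0
```

View pics/w7.png

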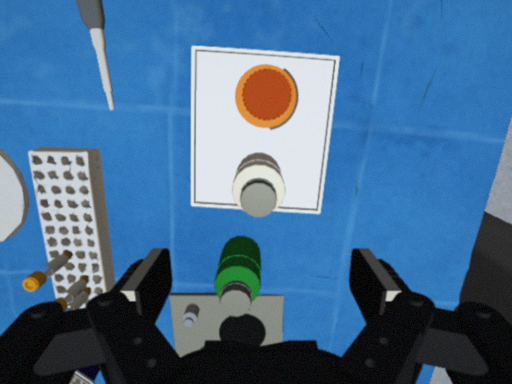

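Both bottles stand upright in the tray: amber at (266,95), slim at (260,180). Next is the weight.

Call:
drive_tool(
  steps=[
    [-0.012,-0.003,0,0,0.06],
    [-0.026,-0.007,0,0,0.06],
    [-0.036,-0.01,0,0,0.06],
    [-0.04,-0.011,0,0,0.06],
    [-0.04,-0.011,0,0,0.06],
    [-0.038,-0.011,0,0,0.06],
    [-0.032,-0.009,0,0,0.06],
    [-0.021,-0.006,0,0,0.06],
    [-0.011,-0.002,0,0,0.06],
    [0,0,0.03,0,0.06],
    [0,0,0.04,0,0.06],
    [0,0,0.03,0,0.06],
    [0,0,0.02,0,0.06],
    [0,0,0,0,0.06],
    [0,0,0,0,0.06],
    [0,0,0,0,0.06],
  ],
)

```text
clock: 20.55
position: [610.1, -20.3, 93.9]
ee_rot: [0.734, -0.679, 0.001, -0.001]
contact_force: [0.4, -0.4, -0.3]
gripper_width: 60.5
```

```bash
python3 -c "
from bench import arm;from h import *
to(arm,608.3,-20,12,184.5)
im,dp,p,T=wrist(arm,'w8');W=cloud(dp,p,T)
print(fitcap(W,608,-20,30,49,62),fitcap(W,631,-90,25,30,45))"
```

```text
clk 20.55 pos [610.1 -20.3  93.9] jaw 184.52 tilt [0.0029 0.0003] w 60.5 f [ 0.4 -0.4 -0.3] 
shift tool mm [-0.4  2.  81.9] turn 0.02
[608.2 -21.1 608.  -20.2  10.1  54.4 728. ] [631.8 -91.  631.1 -91.    6.6  36.6 268. ]
```

View pics/w8.png

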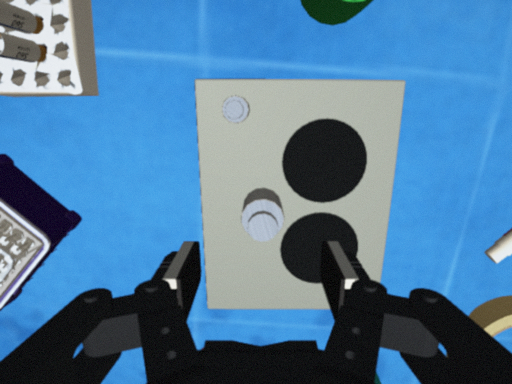

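Call:
drive_tool(
  steps=[
    [0,0.001,0.02,0,0.06],
    [0,0,0.02,0,0.06],
    [0,0,0.015,0,0.06],
    [0,0,0.01,0,0.06],
    [0,0,0.005,0,0.06],
    [0,0,0.003,0,0.06],
    [0,0,0,0,0.06],
    [0,0,0,0,0.06],
    [0,0,0,0,0.06],
  ],
)

```text
clock: 21.5
position: [608.5, -20.3, 20.0]
ee_rot: [0.734, -0.679, 0.0, -0.001]
contact_force: [0.1, -0.3, 0.1]
gripper_width: 59.6
```

```bash
python3 -c "
from bench import arm;from h import *
to(arm,608.3,-20,12,184.5)
im,dp,p,T=wrist(arm,'w9');W=cloud(dp,p,T)"
```

```text
clk 21.5 pos [608.5 -20.3  20. ] jaw 184.52 tilt [0.0013 0.0002] w 59.6 f [ 0.1 -0.3  0.1] 
shift tool mm [-0.3  0.2  8. ] turn 0.02
```

View pics/w9.png

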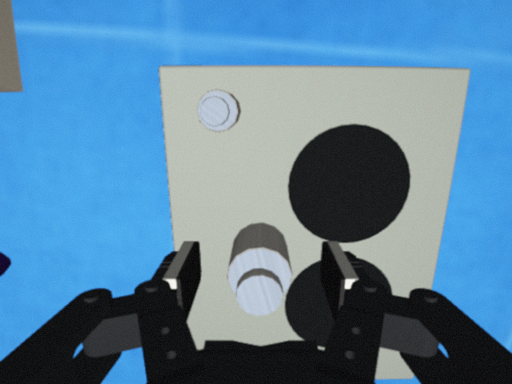

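Call:
drive_tool(
  steps=[
    [0,0,0.005,0,0.06],
    [0,0,0.003,0,0.06],
    [0,0,0,0,0.06],
    [0,0,0,0,0.04],
    [0,0,0,0,0.02],
    [0,0,0,0,0.015],
    [0,0,0,0,0.015],
    [0,0,0,0,0.015],
    [0,0,0,0,0.015],
    [0,0,0,0,0.015],
  ],
)

```text
clock: 22.55
position: [608.4, -20.3, 11.7]
ee_rot: [0.734, -0.679, 0.0, -0.0]
contact_force: [0.0, 0.7, 3.2]
gripper_width: 28.2
```

Call:
drive_tool(
  steps=[
    [0,0,-0.005,0,0.015],
    [0,0,-0.015,0,0.015],
    [0,0,-0.03,0,0.015],
    [0,0,-0.04,0,0.015],
    [0,0,-0.04,0,0.015],
    [0,0,-0.035,0,0.015],
    [0,0,-0.02,0,0.015],
    [0,0,-0.005,0,0.015],
    [0,0,0,0,0.015],
    [0,0,0,0,0.015],
  ],
)

```text
clock: 23.55
position: [606.7, -20.4, 199.0]
ee_rot: [0.734, -0.679, -0.002, 0.001]
contact_force: [-0.2, 0.6, -2.3]
gripper_width: 28.1
```

Run:
```python
from bench import arm;from h import *
to(arm,511.5,319,190,184.5)
im,dp,p,T=wrist(arm,'w10')
s,d=pickle.load(open("d0.pkl","rb"))
for cam in("top","scene"):
    im,dp,p=d[cam]; W=cloud(dp,p)
    m=(np.hypot(W[...,0]-511,W[...,1]-319)<80)&(W[...,2]>46.5)&(W[...,2]<54)
    P=W[m][:,:2]
    for it in range(30):
        c=P.mean(0) if it==0 else c
        Q=P[np.hypot(*(P-c).T)<52]; c=Q.mean(0)
    print(cam,c,len(Q),len(P))
    # expected from case: pan location along balance x?
    from scipy.ndimage import median_filter
    h,w=dp.shape
    # edge overlay
    a=np.linspace(0,2*np.pi,60)
    q=proj(np.c_[c[0]+50*np.cos(a),c[1]+50*np.sin(a),0*a+50],p)
    o=im.copy(); cv2.polylines(o,[np.round(q*1).astype(int)],True,(0,0,255),1)
    u,v=q.mean(0).astype(int)
    cv2.imwrite(f'pics/pan_{cam}.png',cv2.resize(o[max(0,v-60):v+60,max(0,u-60):u+60],None,fx=4,fy=4))
```

```text
clk 23.55 pos [606.7 -20.4 199. ] jaw 184.49 tilt [-0.0043 -0.0001] w 28.1 f [-0.2  0.6 -2.3] 
shift tool mm [-345.8   68.4    9.4] turn -0.01
top [512.27472865 320.0532868 ] 814 835
scene [510.79039503 320.03012274] 2027 2028
```

View pics/pan_top.png

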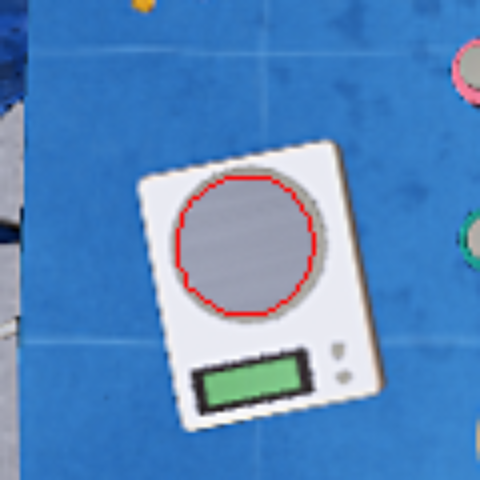

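View pics/pan_scene.png

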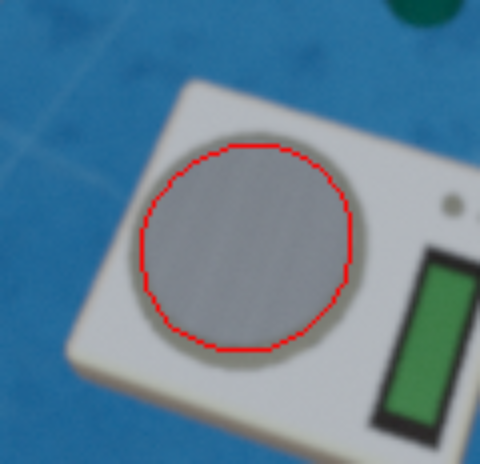

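View pics/w10.png

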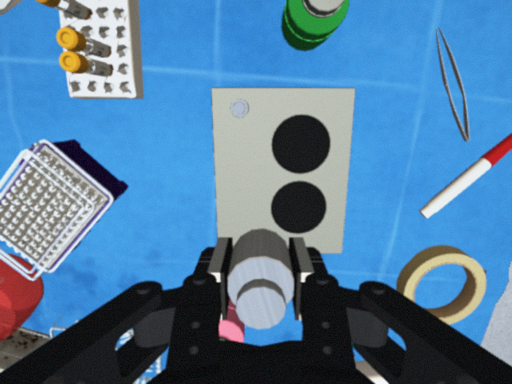

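Call:
drive_tool(
  steps=[
    [-0.01,0.002,0,0,0.015],
    [-0.022,0.004,0,0,0.015],
    [-0.032,0.006,0,0,0.015],
    [-0.038,0.008,0,0,0.015],
    [-0.04,0.008,0,0,0.015],
    [-0.04,0.008,0,0,0.015],
    [-0.04,0.008,0,0,0.015],
    [-0.038,0.008,0,0,0.015],
    [-0.034,0.007,0,0,0.015],
    [-0.026,0.005,0,0,0.015],
    [-0.016,0.003,0,0,0.015],
    [-0.008,0.001,0,0,0.015],
    [0,0,0,0,0.015],
    [0,0,0,0,0.015],
    [0,0,0,0,0.015],
  ],
)

```text
clock: 25.1
position: [513.5, 316.1, 201.3]
ee_rot: [0.734, -0.679, 0.0, 0.0]
contact_force: [-0.1, -1.0, -2.5]
gripper_width: 28.6
```

Run:
```python
from bench import arm;from h import *
to(arm,511.5,318,60,184.5)
im,dp,p,T=wrist(arm,'w11');W=cloud(dp,p,T)
c=np.array([511.,318.])
o=im.copy();a=np.linspace(0,2*np.pi,80)
for cc,col in ((c,(0,0,255)),):
    q=proj(np.c_[cc[0]+50*np.cos(a),cc[1]+50*np.sin(a),0*a+50],p,np.linalg.inv(T)); cv2.polylines(o,[np.round(q).astype(int)],True,col,1)
cv2.imwrite('pics/w11o.png',o)
```

```text
clk 25.1 pos [513.5 316.1 201.3] jaw 184.43 tilt [-0.0002 -0.0003] w 28.6 f [-0.1 -1.  -2.5] 
shift tool mm [ -2.1   1.8 141.3] turn -0.07
```

View pics/w11o.png

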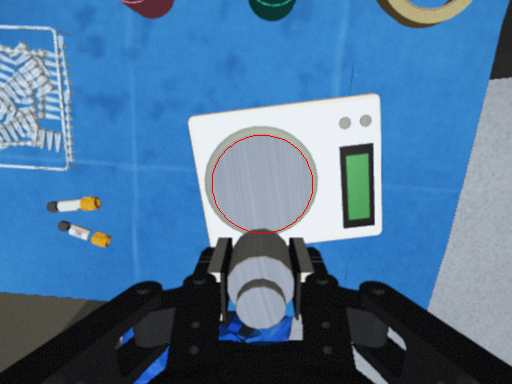

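Call:
drive_tool(
  steps=[
    [-0.002,0.001,0.015,0,0.015],
    [0,0,0.03,0,0.015],
    [0,0,0.03,0,0.015],
    [0,0,0.025,0,0.015],
    [0,0,0.018,0,0.015],
    [0,0,0.01,0,0.015],
    [0,0,0.005,0,0.015],
    [0,0,0,0,0.015],
    [0,0,0,0,0.015],
    [0,0,0,0,0.015],
  ],
)

```text
clock: 26.15
position: [512.6, 319.6, 69.5]
ee_rot: [0.734, -0.679, 0.0, -0.001]
contact_force: [0.4, 0.1, -2.8]
gripper_width: 28.4
```

Run:
```python
from bench import arm;from h import *
to(arm,511.3,318,54,184.5)
im,dp,p,T=wrist(arm,'w12')
c=np.array([511.,318.])
o=im.copy();a=np.linspace(0,2*np.pi,80)
q=proj(np.c_[c[0]+50*np.cos(a),c[1]+50*np.sin(a),0*a+50],p,np.linalg.inv(T)); cv2.polylines(o,[np.round(q).astype(int)],True,(0,0,255),1)
cv2.imwrite('pics/w12o.png',o)
```

```text
clk 26.15 pos [512.6 319.6  69.5] jaw 184.52 tilt [0.0017 0.0016] w 28.4 f [ 0.4  0.1 -2.8] 
shift tool mm [ 1.5  1.5 15.5] turn 0.02
```

View pics/w12o.png

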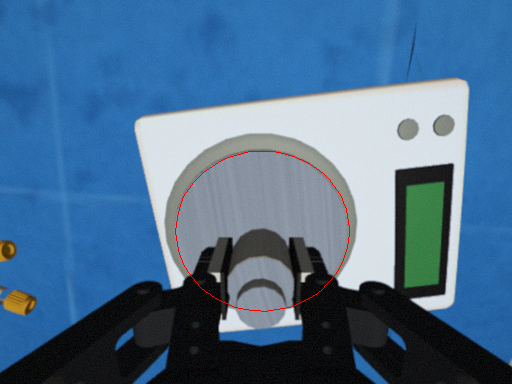

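Call:
drive_tool(
  steps=[
    [0.001,0.001,0.005,0,0.015],
    [0,0,0.004,0,0.015],
    [0,0,0.002,0,0.015],
    [0,0,0,0,0.015],
    [0,0,0,0,0.015],
    [0,0,0,0,0.015],
  ],
)

```text
clock: 26.8
position: [511.3, 318.2, 57.4]
ee_rot: [0.734, -0.679, 0.0, -0.0]
contact_force: [-0.7, 0.3, -2.2]
gripper_width: 27.9
```

Call:
drive_tool(
  steps=[
    [0,0,0.001,0,0.015],
    [0,0,0.001,0,0.015],
    [0,0,0.001,0,0.015],
    [0,0,0,0,0.015],
    [0,0,0,0,0.015],
  ],
)

```text
clock: 27.3
position: [511.1, 318.0, 54.3]
ee_rot: [0.734, -0.679, 0.0, 0.0]
contact_force: [-0.2, -0.6, -2.4]
gripper_width: 28.4
```

Call:
drive_tool(
  steps=[
    [0,0,0.0005,0,0.015],
    [0,0,0.0005,0,0.015],
    [0,0,0,0,0.015],
    [0,0,0,0,0.015],
  ],
)

```text
clock: 27.7
position: [511.2, 318.1, 53.7]
ee_rot: [0.734, -0.679, 0.0, -0.0]
contact_force: [-1.8, -0.8, 1.3]
gripper_width: 28.3
```

Call:
drive_tool(
  steps=[
    [0,0,0,0,0.034],
    [0,0,0,0,0.04],
    [0,0,0,0,0.055],
    [0,0,0,0,0.06],
    [0,0,0,0,0.06],
    [0,0,-0.005,0,0.06],
    [0,0,-0.015,0,0.06],
    [0,0,-0.03,0,0.06],
    [0,0,-0.04,0,0.06],
    [0,0,-0.035,0,0.06],
    [0,0,-0.02,0,0.06],
    [0,0,-0.008,0,0.06],
    [0,0,0,0,0.06],
    [0,0,0,0,0.06],
    [0,0,0,0,0.06],
  ],
)

```text
clock: 29.2
position: [510.4, 317.5, 204.4]
ee_rot: [0.734, -0.679, -0.0, 0.002]
contact_force: [-1.6, 0.1, 0.3]
gripper_width: 60.0
```

Run:
```python
from bench import arm;from h import *
to(arm,559.4,-281.1,205,184.5)
im,dp,p,T=wrist(arm,'w13');W=cloud(dp,p,T)
print("wt",fitcap(W,511,318,30,88,102))
m=(np.hypot(W[...,0]-511,W[...,1]-318)<80)&(W[...,2]>46.5)&(W[...,2]<54);P=W[m][:,:2]
print(cv2.minEnclosingCircle(P.astype(np.float32)))
```

```text
clk 29.2 pos [510.4 317.5 204.4] jaw 184.5 tilt [-0.0027 -0.0023] w 60.0 f [-1.6  0.1  0.3] 
shift tool mm [600.6  -1.9   0.7] turn -0.0
wt [510.3 317.4 510.  318.2  10.   96.5 415. ]
((512.00537109375, 317.1773986816406), 49.91881561279297)
```

View pics/w13.png

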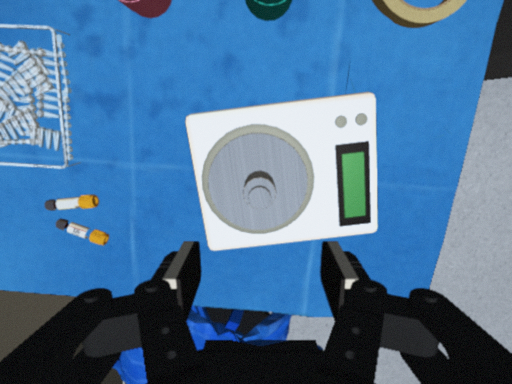

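The weight stands upright, within about 2 mm of the pan centre. Back to the tray for the slim bottle.

Call:
drive_tool(
  steps=[
    [0.014,0,0,0,0.085],
    [0.028,0,0,0,0.085],
    [0.04,0,0,0,0.085],
    [0.045,0,0,0,0.085],
    [0.045,0,0,0,0.085],
    [0.045,0,0,0,0.085],
    [0.045,0,0,0,0.085],
    [0.045,0,0,0,0.085],
    [0.045,0,0,0,0.085],
    [0.045,0,0,0,0.085],
    [0.045,0,0,0,0.085],
    [0.045,0,0,0,0.085],
    [0.045,-0.001,0,0,0.085],
    [0.035,-0.001,0,0,0.085],
    [0.022,0,0,0,0.085],
    [0.01,0,0,0,0.085],
    [0,0,0,0,0.085],
    [0,0,0,0,0.085],
    [0,0,0,0,0.085],
  ],
)

```text
clock: 31.15
position: [560.2, -277.8, 206.4]
ee_rot: [0.735, -0.678, -0.0, -0.0]
contact_force: [-0.0, 0.6, 0.3]
gripper_width: 84.9
```

Run:
```python
from bench import arm;from h import *
to(arm,559.4,-281.1,52.7,184.5)
im,dp,p,T=wrist(arm,'w14')
```

```text
clk 31.15 pos [ 560.2 -277.8  206.4] jaw 184.6 tilt [-0.      0.0002] w 84.9 f [-0.   0.6  0.3] 
shift tool mm [  3.2   1.  153.7] turn 0.1
```

View pics/w14.png

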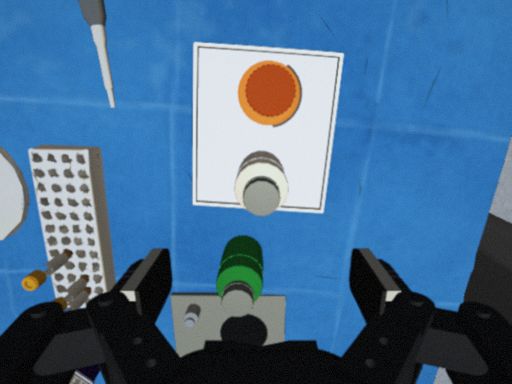

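Call:
drive_tool(
  steps=[
    [0.003,0.001,0.014,0,0.085],
    [0,0,0.03,0,0.085],
    [0,0,0.03,0,0.085],
    [0,0,0.03,0,0.085],
    [0,0,0.02,0,0.085],
    [0,0,0.012,0,0.085],
    [0,0,0.008,0,0.085],
    [0,0,0.005,0,0.085],
    [0,0,0,0,0.085],
    [0,0,0,0,0.085],
    [0,0,0,0,0.085],
  ],
)

```text
clock: 32.3
position: [560.1, -282.2, 58.3]
ee_rot: [0.734, -0.679, 0.001, -0.0]
contact_force: [0.2, -0.2, 0.5]
gripper_width: 85.1
```

Run:
```python
from bench import arm;from h import *
to(arm,559.4,-281.1,52.7,184.5)
```

```text
clk 32.3 pos [ 560.1 -282.2   58.3] jaw 184.52 tilt [ 0.0019 -0.0005] w 85.1 f [ 0.2 -0.2  0.5] 
shift tool mm [-1.1  0.6  5.6] turn 0.02
```

Call:
drive_tool(
  steps=[
    [-0.001,0.0005,0.0055,0,0.085],
    [0,0,0,0,0.085],
    [0,0,0,0,0.085],
    [0,0,0,0,0.085],
  ],
)

```text
clock: 32.7
position: [558.9, -281.1, 51.9]
ee_rot: [0.734, -0.679, 0.0, 0.0]
contact_force: [0.1, 0.2, -0.3]
gripper_width: 85.4
```

Call:
drive_tool(
  steps=[
    [0,0,-0.0005,0,0.05],
    [0,0,0,0,0.04],
    [0,0,0,0,0.03],
    [0,0,0,0,0.03],
    [0,0,0,0,0.03],
    [0,0,0,0,0.03],
    [0,0,0,0,0.03],
    [0,0,0,0,0.03],
  ],
)

```text
clock: 33.5
position: [559.4, -281.2, 52.8]
ee_rot: [0.734, -0.679, 0.001, -0.0]
contact_force: [0.3, -0.4, 3.5]
gripper_width: 47.0
```

Call:
drive_tool(
  steps=[
    [0,0,-0.005,0,0.03],
    [0,0,-0.015,0,0.03],
    [0,0,-0.025,0,0.03],
    [0,0,-0.035,0,0.03],
    [0,0,-0.035,0,0.03],
    [0,0,-0.025,0,0.03],
    [0,0,-0.01,0,0.03],
    [-0.01,-0.001,0,0,0.03],
    [-0.022,-0.002,0,0,0.03],
    [-0.032,-0.002,0,0,0.03],
    [-0.038,-0.003,0,0,0.03],
    [-0.038,-0.003,0,0,0.03],
    [-0.038,-0.003,0,0,0.03],
    [-0.037,-0.003,0,0,0.03],
    [-0.032,-0.002,0,0,0.03],
    [-0.025,-0.002,0,0,0.03],
    [-0.015,-0.001,0,0,0.03],
    [-0.007,0,0,0,0.03],
    [0,0,0,0,0.03],
    [0,0,0,0,0.03],
  ],
)

```text
clock: 35.5
position: [557.4, 13.1, 201.8]
ee_rot: [0.734, -0.679, -0.0, 0.001]
contact_force: [-0.8, 0.2, -1.7]
gripper_width: 46.9
```

Run:
```python
from bench import arm;from h import *
to(arm,558.6,13.8,49.2,184.5)
```

```text
clk 35.5 pos [557.4  13.1 201.8] jaw 184.47 tilt [-0.0012 -0.0004] w 46.9 f [-0.8  0.2 -1.7] 
shift tool mm [ -0.7  -1.5 152.6] turn -0.03
```

Call:
drive_tool(
  steps=[
    [0,0,0.015,0,0.03],
    [0,0,0.03,0,0.03],
    [0,0,0.03,0,0.03],
    [0,0,0.03,0,0.03],
    [0,0,0.02,0,0.03],
    [0,0,0.01,0,0.03],
    [0,0,0.005,0,0.03],
    [0,0,0,0,0.03],
    [0,0,0,0,0.03],
    [0,0,0,0,0.03],
  ],
)

```text
clock: 36.5
position: [558.5, 13.9, 63.5]
ee_rot: [0.734, -0.679, 0.001, -0.001]
contact_force: [0.3, 0.3, -1.4]
gripper_width: 47.0
```

Run:
```python
from bench import arm;from h import *
to(arm,558.6,13.8,49.7,184.5)
```

```text
clk 36.5 pos [558.5  13.9  63.5] jaw 184.52 tilt [0.0024 0.0006] w 47.0 f [ 0.3  0.3 -1.4] 
shift tool mm [ 0.1 -0.  13.8] turn 0.02
```

Call:
drive_tool(
  steps=[
    [0,0,0.005,0,0.03],
    [0,0,0.003,0,0.03],
    [0,0,0.001,0,0.03],
    [0,0,0,0,0.03],
    [0,0,0,0,0.03],
    [0,0,0,0,0.03],
  ],
)

```text
clock: 37.1
position: [557.8, 13.8, 53.4]
ee_rot: [0.734, -0.679, 0.0, -0.0]
contact_force: [0.2, -0.3, -1.6]
gripper_width: 46.8
```

Run:
```python
from bench import arm;from h import *
to(arm,558.6,13.8,49.7,184.5)
```

```text
clk 37.1 pos [557.8  13.8  53.4] jaw 184.52 tilt [0.0002 0.    ] w 46.8 f [ 0.2 -0.3 -1.6] 
shift tool mm [ 0.1 -0.8  3.7] turn 0.02
```

Call:
drive_tool(
  steps=[
    [0,-0.0007,0.0015,0,0.03],
    [0,0,0.001,0,0.03],
    [0,0,0.0007,0,0.03],
    [0,0,0,0,0.03],
    [0,0,0,0,0.03],
    [0,0,0,0,0.03],
  ],
)

```text
clock: 37.7
position: [558.4, 13.8, 50.1]
ee_rot: [0.734, -0.679, -0.0, -0.0]
contact_force: [0.0, -1.1, -1.7]
gripper_width: 46.4
```

Call:
drive_tool(
  steps=[
    [0,0,0.0005,0,0.03],
    [0,0,0.0003,0,0.03],
    [0,0,0,0,0.03],
    [0,0,0,0,0.03],
  ],
)

```text
clock: 38.1
position: [558.6, 13.8, 49.8]
ee_rot: [0.734, -0.679, 0.0, -0.0]
contact_force: [-0.7, 0.3, 2.5]
gripper_width: 46.6
```

Contact at the original height. I release, lift and go back for the amber bottle.

Call:
drive_tool(
  steps=[
    [0,0,0,0,0.053],
    [0,0,0,0,0.06],
    [0,0,0,0,0.08],
    [0,0,0,0,0.085],
    [0,0,0,0,0.085],
    [0,0,0,0,0.085],
    [0,0,-0.01,0,0.085],
    [0,0,-0.03,0,0.085],
    [0,0,-0.04,0,0.085],
    [0,0,-0.04,0,0.085],
    [0,0,-0.03,0,0.085],
    [0,0,-0.01,0,0.085],
    [0,0,0,0,0.085],
    [0,0,0,0,0.085],
    [0,0,0,0,0.085],
  ],
)

```text
clock: 39.6
position: [557.4, 13.6, 207.4]
ee_rot: [0.734, -0.679, -0.001, 0.002]
contact_force: [-0.2, -0.6, -0.2]
gripper_width: 85.4
```

Run:
```python
from bench import arm;from h import *
to(arm,559.7,-361.3,208,184.5)
im,dp,p,T=wrist(arm,'w15');W=cloud(dp,p,T)
print(fitcap(W,558,15,45,105,130))
```

```text
clk 39.6 pos [557.4  13.6 207.4] jaw 184.5 tilt [-0.0038 -0.0007] w 85.4 f [-0.2 -0.6 -0.2] 
shift tool mm [374.   27.1  -0.4] turn -0.0
[ 558.6   11.1  558.3   12.    15.1  115.  1102. ]
```

View pics/w15.png

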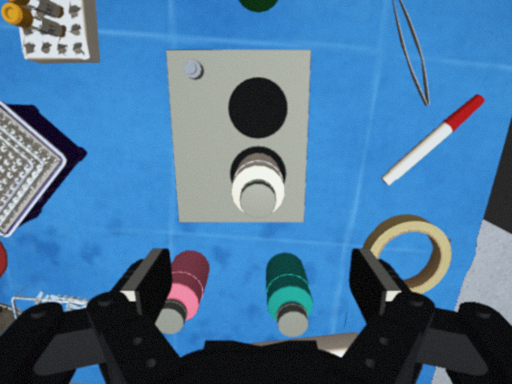

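The slim bottle's cap is at (558.3, 12.0), against (558.1, 12.1) before. That is excellent.

Call:
drive_tool(
  steps=[
    [0.013,0.001,0,0,0.085],
    [0.028,0.002,0,0,0.085],
    [0.04,0.003,0,0,0.085],
    [0.045,0.003,0,0,0.085],
    [0.045,0.003,0,0,0.085],
    [0.045,0.004,0,0,0.085],
    [0.045,0.003,0,0,0.085],
    [0.042,0.003,0,0,0.085],
    [0.035,0.003,0,0,0.085],
    [0.025,0.002,0,0,0.085],
    [0.011,0,0,0,0.085],
    [0,0,0.03,0,0.085],
    [0,0,0.03,0,0.085],
    [0,0,0.02,0,0.085],
    [0,0,0,0,0.085],
    [0,0,0,0,0.085],
    [0,0,0,0,0.085],
  ],
)

```text
clock: 41.35
position: [561.9, -361.5, 131.1]
ee_rot: [0.735, -0.678, 0.001, -0.0]
contact_force: [-0.4, 0.1, 0.5]
gripper_width: 84.9
```

Run:
```python
from bench import arm;from h import *
to(arm,559.7,-361.3,55.8,184.5)
wrist(arm,'w16')
```

```text
clk 41.35 pos [ 561.9 -361.5  131.1] jaw 184.55 tilt [ 0.0026 -0.0015] w 84.9 f [-0.4  0.1  0.5] 
shift tool mm [-0.5  2.4 75.3] turn 0.05
```

View pics/w16.png

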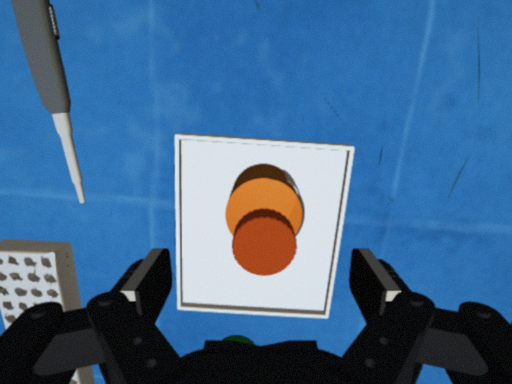

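Call:
drive_tool(
  steps=[
    [0,0.002,0.015,0,0.085],
    [0,0,0.02,0,0.085],
    [0,0,0.015,0,0.085],
    [0,0,0.01,0,0.085],
    [0,0,0.006,0,0.085],
    [0,0,0.003,0,0.085],
    [0,0,0,0,0.085],
    [0,0,0,0,0.085],
    [0,0,0,0,0.085],
  ],
)

```text
clock: 42.3
position: [559.3, -361.5, 61.0]
ee_rot: [0.734, -0.679, 0.001, -0.0]
contact_force: [-0.0, -0.1, -0.1]
gripper_width: 85.2
```

Run:
```python
from bench import arm;from h import *
to(arm,559.7,-361.3,55.8,184.5)
```

```text
clk 42.3 pos [ 559.3 -361.5   61. ] jaw 184.52 tilt [ 0.0012 -0.0005] w 85.2 f [-0.  -0.1 -0.1] 
shift tool mm [-0.2 -0.4  5.2] turn 0.02
```

Call:
drive_tool(
  steps=[
    [0,-0.0008,0.0045,0,0.085],
    [0,0,0,0,0.085],
    [0,0,0,0,0.085],
    [0,0,0,0,0.065],
    [0,0,0,0,0.05],
    [0,0,0,0,0.04],
    [0,0,0,0,0.04],
    [0,0,0,0,0.04],
    [0,0,0,0,0.04],
    [0,0,0,0,0.04],
    [0,0,0,0,0.04],
  ],
)

```text
clock: 43.4
position: [560.3, -361.4, 56.3]
ee_rot: [0.734, -0.679, 0.001, -0.0]
contact_force: [1.6, 0.2, 3.5]
gripper_width: 56.0
```

Call:
drive_tool(
  steps=[
    [0,0,-0.005,0,0.04],
    [0,0,-0.015,0,0.04],
    [0,0,-0.025,0,0.04],
    [0,0,-0.035,0,0.04],
    [0,0,-0.035,0,0.04],
    [0,0,-0.025,0,0.04],
    [0,0,-0.01,0,0.04],
    [-0.01,-0.001,0,0,0.04],
    [-0.022,-0.002,0,0,0.04],
    [-0.032,-0.003,0,0,0.04],
    [-0.038,-0.004,0,0,0.04],
    [-0.038,-0.004,0,0,0.04],
    [-0.038,-0.004,0,0,0.04],
    [-0.038,-0.004,0,0,0.04],
    [-0.035,-0.003,0,0,0.04],
    [-0.028,-0.003,0,0,0.04],
    [-0.018,-0.001,0,0,0.04],
    [-0.008,-0.001,0,0,0.04],
    [0,0,0,0,0.04],
    [0,0,0,0,0.04],
  ],
)

```text
clock: 45.4
position: [565.1, -55.2, 205.0]
ee_rot: [0.734, -0.679, -0.001, 0.001]
contact_force: [0.5, -0.6, -2.1]
gripper_width: 56.0
```

Run:
```python
from bench import arm;from h import *
to(arm,565.1,-54.9,52.8,184.5)
```

```text
clk 45.4 pos [565.1 -55.2 205. ] jaw 184.5 tilt [-0.0019 -0.0003] w 56.0 f [ 0.5 -0.6 -2.1] 
shift tool mm [ -0.3  -0.3 152.2] turn -0.0
```

Call:
drive_tool(
  steps=[
    [0,0.0005,0.015,0,0.04],
    [0,0,0.03,0,0.04],
    [0,0,0.03,0,0.04],
    [0,0,0.03,0,0.04],
    [0,0,0.02,0,0.04],
    [0,0,0.01,0,0.04],
    [0,0,0.007,0,0.04],
    [0,0,0.003,0,0.04],
    [0,0,0,0,0.04],
    [0,0,0,0,0.04],
    [0,0,0,0,0.04],
  ],
)

```text
clock: 46.5
position: [565.7, -54.8, 61.7]
ee_rot: [0.734, -0.679, 0.001, -0.001]
contact_force: [0.0, -0.5, -2.3]
gripper_width: 56.1
```

Run:
```python
from bench import arm;from h import *
to(arm,565.1,-54.9,53.3,184.5)
```

```text
clk 46.5 pos [565.7 -54.8  61.7] jaw 184.52 tilt [0.0018 0.0002] w 56.1 f [ 0.  -0.5 -2.3] 
shift tool mm [0.1 0.6 8.4] turn 0.02
```

Call:
drive_tool(
  steps=[
    [0,0,0.003,0,0.04],
    [0,0,0.0015,0,0.04],
    [0,0,0.0005,0,0.04],
    [0,0,0,0,0.04],
    [0,0,0,0,0.04],
    [0,0,0,0,0.04],
  ],
)

```text
clock: 47.1
position: [565.2, -54.8, 55.9]
ee_rot: [0.734, -0.679, 0.0, -0.0]
contact_force: [-0.2, -0.2, -2.2]
gripper_width: 56.1
```

Call:
drive_tool(
  steps=[
    [0,0,0.001,0,0.04],
    [0,0,0.001,0,0.04],
    [0,0,0.0005,0,0.04],
    [0,0,0,0,0.04],
    [0,0,0,0,0.04],
    [0,0,0,0,0.04],
  ],
)

```text
clock: 47.7
position: [565.1, -54.9, 53.3]
ee_rot: [0.734, -0.679, -0.0, 0.0]
contact_force: [-0.1, -0.5, -2.1]
gripper_width: 56.0
```

Call:
drive_tool(
  steps=[
    [0,0,0.0005,0,0.04],
    [0,0,0.0003,0,0.04],
    [0,0,0,0,0.04],
    [0,0,0,0,0.04],
  ],
)

```text
clock: 48.1
position: [565.1, -54.9, 53.2]
ee_rot: [0.734, -0.679, 0.0, 0.0]
contact_force: [-3.3, 0.5, 5.9]
gripper_width: 55.6
```

Contact. I release, lift, and move to the spot where the first view was taken so I can compare.

Call:
drive_tool(
  steps=[
    [0,0,0,0,0.062],
    [0,0,0,0,0.068],
    [0,0,0,0,0.08],
    [0,0,0,0,0.085],
    [0,0,0,0,0.085],
    [0,0,0,0,0.085],
    [0,0,-0.01,0,0.085],
    [0,0,-0.03,0,0.085],
    [0,0,-0.04,0,0.085],
    [0,0,-0.04,0,0.085],
    [0,0,-0.035,0,0.085],
    [0,0,-0.015,0,0.085],
    [0,0,0,0,0.085],
    [0,0,0,0,0.085],
    [0,0,0,0,0.085],
  ],
)

```text
clock: 49.6
position: [564.2, -54.9, 221.0]
ee_rot: [0.734, -0.679, -0.001, 0.001]
contact_force: [-0.8, -0.2, -1.2]
gripper_width: 84.8
```

Run:
```python
from bench import arm;from h import *
to(arm,563,-56.5,231,184.5)
im,dp,p,T=wrist(arm,'w17');W=cloud(dp,p,T)
for n,a in dict(amb=(565,-54,45,105,130),slim=(558,15,45,105,130),sm=(631,-87,25,25,45)).items(): print(n,fitcap(W,*a))
im,dp=arm.get_image('scene');cv2.imwrite('pics/s17.png',im);p=arm.camera_params('scene');W=cloud(dp,p)
print("scene")
for n,a in dict(amb=(555,-50,45,105,130),slim=(555,20,45,105,130),sm=(610,-80,30,25,45),w=(511,320,40,88,105)).items(): print(n,fitcap(W,*a))
```

```text
clk 49.6 pos [564.2 -54.9 221. ] jaw 184.5 tilt [-0.0031 -0.0001] w 84.8 f [-0.8 -0.2 -1.2] 
shift tool mm [  1.5   1.3 -10. ] turn 0.0
amb [ 564.7  -58.6  564.4  -56.7   17.9  121.  1463. ]
slim [558.6  10.1 558.5  12.1  15.5 114.6 884. ]
sm [630.9 -92.2 631.7 -91.5   8.9  32.  217. ]
scene
amb [563.  -50.6 564.1 -54.4  18.3 118.7 178. ]
slim [557.2  17.  557.8  15.4  15.4 113.5 137. ]
sm [631.  -87.7 631.4 -89.    8.2  31.4  33. ]
w [509.6 319.9 509.9 319.1   9.6  95.4  79. ]
```

View pics/w17.png

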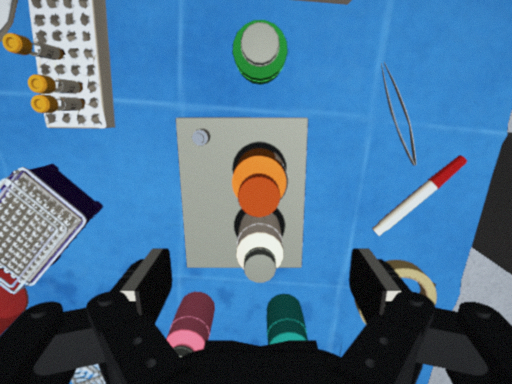

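View pics/s17.png

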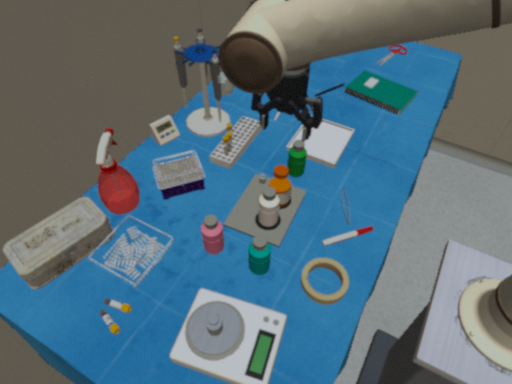

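Both bottles stand upright on their discs, each within about 0.5 mm of its starting position. The small weight has not moved, and the large weight is on the pan at (212,322) in the scene picture. I hand the job in.

```bash
python3 -c "
from bench import arm
print(arm.job_done())"
```

```text
the job is handed in; nothing more can be done
None
```

The job is done and was handed in at about 50 s of the 122 s allowed. I stood the amber bottle and then the slim white bottle in the spill tray. Next I set the larger weight on the balance pan, and last I put the slim and then the amber bottle back on their places. After the last release the gripper was lifted clear, touching nothing.

Last checks:
- **Bottles:** both are upright on their discs. The wrist camera puts each within about 0.5 mm of where it stood at the start; the scene camera shows up to about 1 mm of change, in a coarser fit.
- **Large weight:** it is upright on the pan, about 1 to 2 mm from the centre.
- **Small weight:** it was never touched. The wrist camera shows no movement; the scene camera differs by up to about 1.5 mm, from a fit on only about 35 points.

**Disagreements:** the wrist and top cameras differed by 2 to 3 mm in y throughout, so I put the bottles back by the arm's own recorded grasp positions. The finger opening also read about 2 mm less than the stated diameters on all three grasps, but nothing slipped.

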